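Set the lid vent of the koji incubation box

TASK

Set the air vent on the lid of the wooden koji box: with a fingertip against its red peg, gently push the white disc round until its black index line points at the middle of the yellow dot on the scale (not the blue one), then take the hand away. Push lightly, without gripping the peg or lifting the disc off its seat, and leave the tubs, the jar and the pot where they stand.

Things in the scene. Friction and masses are not known exactly. Their poses are not given: they have to be found in the camera images.
- koji_box: fixed wooden incubation box, 330 x 370 mm (x, y) over its lid, flat lid top 112 mm above the table; origin at the centre of its underside, on the vent's axis; it stands turned about the vertical by up to 17 degrees
- vent_axis (a point): point on the vertical turning axis of the white vent disc, at the level of the disc's top face (125 mm above the table). The disc is 130 mm in diameter, 8 mm thick
- vent_peg (a point): centre of the top of the red upright finger peg on the disc: a cylinder 18 mm in diameter standing 34 mm above the disc's top face (its top is 159 mm above the table), 46 mm from the turning axis, on the side opposite the index line. Pushed sideways at right angles to the line from the axis to the peg, about 3 N turns the disc; it turns with steady friction and stays where it is left. The disc only rests on its spindle and can be lifted by up to 30 mm, which is not wanted
- vent_index (a point): outer end of the black index line on the disc's top face (line 5 mm wide, radial, from 31.5 to 63.5 mm from the axis); this point is 63.5 mm from the axis, 125 mm above the table; its x axis points outward along the line, z up
- vent_dial (a joint): turn of the disc relative to the box, rad, growing counter-clockwise seen from above; 0 when the index line points along the box's x axis (away from the robot); stops at -1.9 and 1.9; starts within 0.2 of 0
- scale_collar: fixed dark steel scale ring round the disc, 192 mm in diameter, its top face 116 mm above the table, with white lines every 10 degrees over the half beyond the disc; origin on the vent's axis, x axis along the middle line of the scale
- yellow_dot: flat yellow dot, 14 mm in diameter, lying fixed on the scale ring at the outer end of one scale line, 86 mm from the vent's axis and 50 degrees to one side of the scale's middle line; origin at its centre. The target
- blue_dot: flat blue dot of the same size, on the scale line 50 degrees to the other side; not the target. Which side is which changes
- tub_a: small loose deli tub, 66 mm in diameter, 49 mm tall, on the near left corner of the box's lid; origin at the centre of its underside
- tub_b: the like, on the near right corner of the lid
- jar: loose amber jar, 84 mm in diameter, 130 mm tall, on the table right of the box; origin at the centre of its underside
- pot: loose open steel pot, 90 mm in diameter at the rim, 80 mm tall, on the table left of the box; origin at the centre of its underside
There are look-alikes about, which are no part of the job. What is shaped like the tub_b but purple or turquoise is not meant.

How it is judged (in metres and radians):
At the end, for the whole second after the job is handed in: The black index line, extended outward, passes within 5 mm of the centre of the yellow dot (about 3.3 degrees either way); the disc is at rest and down on its seat (within 3 mm); the tubs, jar and pot stand upright within 15 mm of where they began (y of yellow_dot in the frame of vent_index between -0.005 and 0.005 m and x of yellow_dot in the frame of vent_index above 0 m and velocity of joint vent_dial between -0.02 and 0.02 rad/s and height (world z) of vent_index below 0.128 m and distance of each of tub_a, tub_b, jar, pot from where it was at the start of the episode below 0.015 m and angle between each of tub_a, tub_b, jar, pot's own z axis and vertical below 0.1 rad); the robot touches nothing.
It fails at once if the disc is lifted more than 5 mm off its seat (height (world z) of vent_index above 0.13 m).
It fails at once if the disc or its peg is gripped or pushed hard (over 20 N between the fingers and the box with its vent) (contact force between the fingers and koji_box above 20 N).
It fails at once if a tub, the jar or the pot is shifted more than 15 mm or tipped (distance of any of tub_a, tub_b, jar, pot from where it was at the start of the episode above 0.015 m or angle between any of tub_a, tub_b, jar, pot's own z axis and vertical above 0.3 rad).
It also fails if it takes over 48 s, if anything falls off the work surface, if the arm or the gripper's body presses on something with over 40 N, if the wrist force passes 120 N, or if a joint passes its speed limit or range.

ROBOT

A 6-joint arm with a two-finger parallel gripper is mounted at the origin on the work surface. World frame = base frame: x ahead of the robot, y to its left, z up, the work surface at z = 0. Lengths are in mm, angles in rad, forces in N, time in s.
With the tool pointing down it reaches from about 350 to 775 mm from the base axis. Payload 7.3 kg.
Tool frame: the origin (TCP) lies at the very end of the fingers, on their centre line; the grasp point (between the pads) lies bot.grip_point_offset behind it (bot.grip_point_offset is the distance from the TCP to the grasp point, in mm); z points along the fingers, y is the line along which they close (so a half turn about z gives the same grasp; the last joint's range is limited). The gripper opens to 92 mm and grips with 3 to 60 N. Pads are 19 mm wide; open, the fingers measure 130 mm over their backs; the gripper's body (75 mm by 190 mm) begins 47 mm behind the grasp point.
Start: joints at [1.144, 0.342, 1.524, -0, 1.275, -0.146], TCP at [145.475, 504.462, 226.741] pointing down, gripper open.
Joint ranges: [-2.53, 2.53], [-0.77, 2.02], [0.04, 2.7], [-1, 4.14], [0.28, 2.66], [-3.11, 3.11]. Speed limits (rad/s): [2.57, 2.57, 3.14, 3.14, 3.14, 3.14].

INTERFACE

Orientations are given as [roll, pitch, yaw] about the fixed x, y, z axes, in that order (R = Rz(yaw) Ry(pitch) Rx(roll)).
In Python, from plant import bot gives the robot as it stands. The module is installed in compiled form; this text tells all that it offers.
- The arm moves only by the tool carry_out, never from a script. Its argument "plan" is a list of rows, each an object of numbers: "tx", "ty", "tz": the shift along the world's x, y, z in mm; "rx", "ry", "rz": the turn, a rotation vector about the world's x, y, z in rad. A call has 1 to 12 rows; each row shifts and turns the commanded pose from where the row before left it; what a row does not reach is not made up. A row lasts 1/10 s, in which the tool goes at most 50 mm and 8.59 degrees, less where a joint would pass 70% of its speed; a pose out of reach is approached as far as the arm can. A call with a gripper value outside its range is refused whole. "gripper" is the closure, from 0 (fully open) to 1 (shut), set as the call begins (left out, the last holds). The fingers move at their own pace and stop on an object; the grip force is fixed at half the most. Time passes only in rows, so rows that do not move let the fingers close. It gives the time, the measured TCP pose, the force, the opening and the grip force at its end, in the units of the state.
- bot.get_obs(): the state, without advancing time (a new reading comes with each control period).
- bot.capture(name): name is "scene" or "top"; returns the picture (480x640x3 uint8, red, green, blue); there is no depth.
- bot.camera_model(name): a dict with "camera_matrix" (3x3 intrinsics, pixels), "R" (3x3) and "t" (3): a world point X has camera coordinates R X + t. Camera axes: x right, y down, z forward; pixel columns grow to the right and rows downward; lengths in mm; the calibration is good to about 2 mm. A picture is of the moment at which its call begins. camera_model takes no time and is no camera call.
- bot.close_job(): hands the job in; it is judged then, once.
The state is a dict: "time": time; "joint_positions": joint angles; "dq": joint speeds; "tau": joint torques, N m; "tool_pos": TCP position; "tcp_rot": TCP orientation; "contact_force": force on the tool from outside, world axes, zero at the start; "moment": the same for the moment, N m; "grip_width": finger opening in mm; "finger_force": force on a finger pad.
Only numpy, scipy, OpenCV 4.12 (cv2) and the standard library are available. Lean on these libraries where they do the work, as an engineer would, in place of code of your own. Each camera call takes 0.05 s, during which the arm holds its last target. There are 200 camera calls.

## Working session

There is one attempt and no reset: what is moved stays moved. The work goes in short steps, Python scripts to look and compute and a tool call to move; the robot and the scene stay as the last step left them, time stands still between calls to the robot, and variables do not carry over. Pictures are saved under pics/ and viewed, at most 10 in all, crops included, and the job is handed in when it is done.

Besides the shell and the picture viewer there is one more tool, called after "Emit:" in YAML: its name, and indented under it one key for each argument. carry_out: Moves the arm, as the interface text tells. Its arguments: {"type":"object","properties":{"plan":{"type":"array"},"gripper":{"type":"number"}},"required":["plan"]}

```bash
mkdir -p pics
python3 - <<'E'
from plant import bot
import cv2
for n in("top","scene"):
    cv2.imwrite(f"pics/{n}0.png",bot.capture(n)[:,:,::-1])
    m=bot.camera_model(n);print(n,m["camera_matrix"].round(1).tolist(),m["R"].round(3).tolist(),m["t"].round(1).tolist())
o=bot.get_obs();print(o,bot.grip_point_offset)
E
```

```text
top [[521.6, 0.0, 318.0], [0.0, 521.6, 237.7], [0.0, 0.0, 1.0]] [[0.029, -1.0, 0.007], [-0.993, -0.03, -0.118], [0.118, -0.003, -0.993]] [28.2, 526.1, 1201.4]
scene [[444.8, 0.0, 326.2], [0.0, 444.8, 240.9], [0.0, 0.0, 1.0]] [[-0.713, 0.702, -0.006], [0.47, 0.471, -0.746], [-0.521, -0.534, -0.666]] [331.0, -155.4, 1633.3]
{'time': 0.1, 'joint_positions': array([ 1.14401634e+00,  3.42651370e-01,  1.52490923e+00,  3.25949244e-05,
        1.27542794e+00, -1.46007069e-01]), 'dq': array([ 0.00076203, -0.00073703, -0.00370061, -0.00194048,  0.00050659,
        0.0001561 ]), 'tau': array([ 2.67158015e-03, -4.32004559e+01, -2.44698018e+01,  7.21678580e-02,
        5.25774469e-02, -4.69164002e-05]), 'tool_pos': array([145.29645632, 504.11384061, 226.11962245]), 'tcp_rot': array([-3.14021615e+00, -2.33924460e-04,  2.86081007e+00]), 'contact_force': array([0.51244528, 0.38155819, 0.54078099]), 'moment': array([ 0.01371195, -0.03531274, -0.02135776]), 'finger_force': 0.0, 'grip_width': 91.83503482794873} 18.8
```

View pics/top0.png

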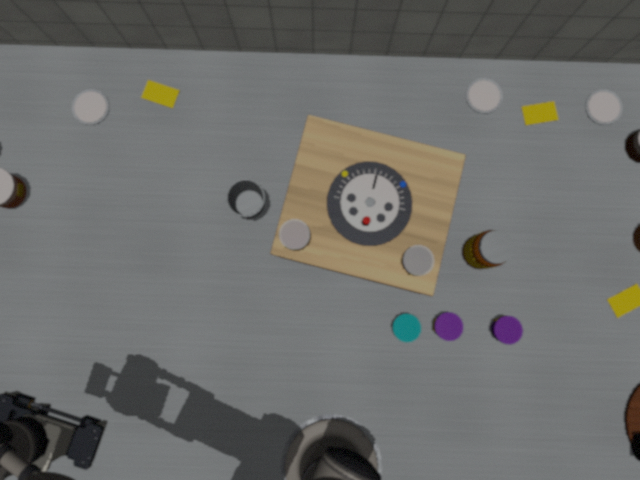

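View pics/scene0.png

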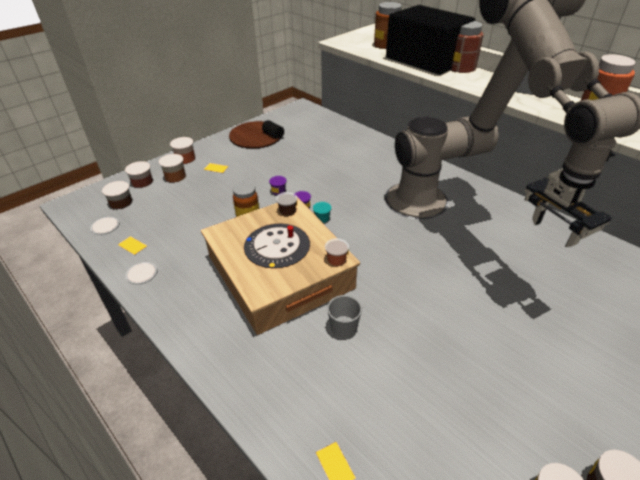

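The top view shows the box with the vent at about (370,202), red peg (366,221), yellow dot (346,174), blue dot (402,184), and index tip near (376,172). Look-alikes for the target are the blue dot (402,184), the yellow cards (160,93), (540,112) and (627,300), and the dark holes in the disc. I choose the dot at (346,174) on the ring, and check it in a close crop.

```bash
cat > h.py <<'E'
import numpy as np, cv2
from plant import bot
def ray(n,uv,z):
    m=bot.camera_model(n);K,R,t=m["camera_matrix"],m["R"],np.array(m["t"])
    d=R.T@np.linalg.inv(K)@[*uv,1];c=-R.T@t
    return c+d*(z-c[2])/d[2]
def cen(im,mask,box):
    x0,y0,x1,y1=box;M=np.zeros(mask.shape,bool);M[y0:y1,x0:x1]=mask[y0:y1,x0:x1]
    ys,xs=np.nonzero(M);return np.array([xs.mean(),ys.mean()]),len(xs)
def look(save=None):
    im=bot.capture("top");i=im.astype(int);r,g,b=i[...,0],i[...,1],i[...,2]
    B=(320,155,420,250);out={}
    for k,m,z in(("peg",(r>110)&(g<60)&(b<60),159),("yel",(r>150)&(g>140)&(b<90),116),("blue",(b>110)&(r<80)&(b-g>40),116)):
        try:
            c,n=cen(im,m,B);out[k]=(c.round(1),n,ray("top",c,z)[:2].round(1))
        except Exception: out[k]=None
    if save:
        cv2.imwrite(save,cv2.resize(im[150:255,305:445],None,fx=5.7,fy=5.7,interpolation=cv2.INTER_CUBIC)[:,:,::-1])
    return out
E
python3 -c "
from h import *
print(look('pics/c0.png'))"
```

```text
{'peg': (array([365.9, 220.4]), 29, array([549.8, -56.4])), 'yel': (array([344.3, 173.3]), 10, array([661.3, -10.4])), 'blue': (array([402.4, 183.7]), 29, array([ 641.6, -140.4]))}
```

View pics/c0.png

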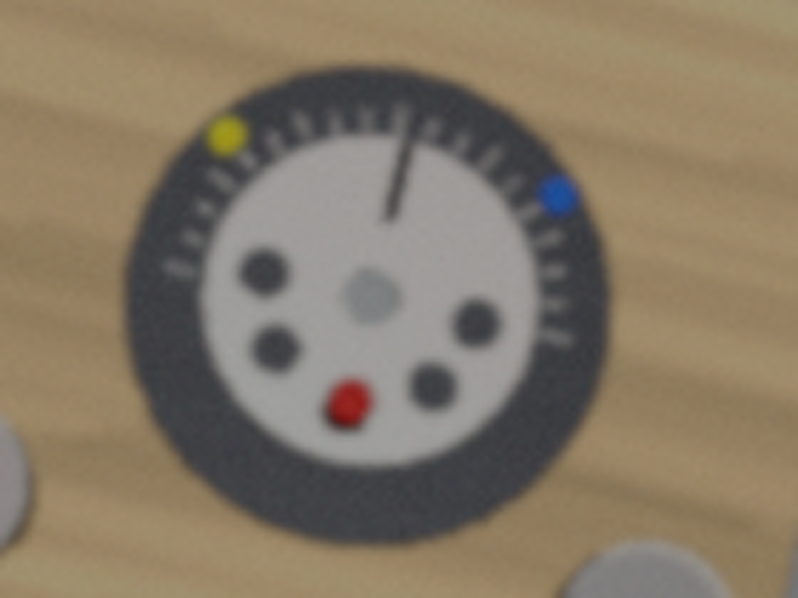

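The crop confirms it: yellow dot at crop (228,135), blue (558,194), index line from (390,220) to (411,137), disc centre about (371,299), peg top (350,402).

```bash
cat >> h.py <<'E'
def cr(p): return (305+(p[0]+.5)/5.7-.5,150+(p[1]+.5)/5.7-.5)
E
python3 - <<'E'
from h import *
w=lambda p,z:ray("top",cr(p),z)[:2]
y,b=w((228,135),116),w((558,194),116)
d=(y-b)/np.linalg.norm(y-b)
x=np.array([d[1],-d[0]]); # toward far side
mid=(y+b)/2; print("y",y,"b",b,"dist",np.linalg.norm(y-b),"exp",2*86*np.sin(np.radians(50)))
ax=mid-x*86*np.cos(np.radians(50)); print("axis from dots",ax,"box yaw deg",np.degrees(np.arctan2(x[1],x[0])))
print("axis disc",w((371,300),125),"ring",w((368,306.5),116))
ang=lambda v:np.degrees(np.arctan2(v[1],v[0]))
A=(ax+w((371,300),125))/2
i0,i1=w((390,220),125),w((411,137),125);p=w((350,402),159)
print("A",A,"line",ang(i1-i0),ang(i1-A),"yel",ang(y-A),"blue",ang(b-A),"peg",p,ang(p-A),np.linalg.norm(p-A))
for n,q,z in(("tub_a",(295,234),161),("tub_b",(418,260),161),("jar",(493,248),130),("pot",(247,200),80)):print(n,ray("top",q,z)[:2])
E
```

```text
y [661.37622173 -11.03539961] b [ 641.79749486 -140.5826601 ] dist 131.0183927737994 exp 131.7596442164642
axis from dots [596.9278291  -67.54830555] box yaw deg -8.59418247029135
axis disc [595.78117108 -67.27685602] ring [594.89865962 -67.07291901]
A [596.35450009 -67.41258078] line -12.95121474958256 -12.543966391402101 yel 40.926972384861834 blue -58.157246374722234 peg [550.43895702 -56.65268992] 166.8112399605015 47.159435391512645
tub_a [515.92882924  93.01287638]
tub_b [ 468.6122327  -167.45920636]
jar [ 502.08698405 -336.40196407]
pot [600.97224151 208.65906006]
```

Plan: closed fingers and a flat face normal along the mean tangent (about 284°). From the +y side of the peg, push in a straight line of about 42 mm. First I go above the start point (539,-18), turning the tool by +0.525 rad.

Emit:
carry_out:
  plan:
    - {"tx": 24.6,"ty": -32.6,"rz": 0.033}
    - {"tx": 24.6,"ty": -32.6,"rz": 0.033}
    - {"tx": 24.6,"ty": -32.6,"rz": 0.033}
    - {"tx": 24.6,"ty": -32.6,"rz": 0.033}
    - {"tx": 24.6,"ty": -32.6,"rz": 0.033}
    - {"tx": 24.6,"ty": -32.6,"rz": 0.033}
    - {"tx": 24.6,"ty": -32.6,"rz": 0.033}
    - {"tx": 24.6,"ty": -32.6,"rz": 0.033}
  gripper: 1

```text
invalid input at $.plan[0]: expected keys tx, ty, tz, rx, ry, rz
```

Emit:
carry_out:
  plan:
    - {"tx": 24.6,"ty": -32.6,"rz": 0.033}
    - {"tx": 24.6,"ty": -32.6,"rz": 0.033}
    - {"tx": 24.6,"ty": -32.6,"rz": 0.033}
    - {"tx": 24.6,"ty": -32.6,"rz": 0.033}
    - {"tx": 24.6,"ty": -32.6,"rz": 0.033}
    - {"tx": 24.6,"ty": -32.6,"rz": 0.033}
    - {"tx": 24.6,"ty": -32.6,"rz": 0.033}
    - {"tx": 24.6,"ty": -32.6,"rz": 0.033}
    - {}
    - {}
    - {}

```text
invalid input at $.plan[0]: expected keys tx, ty, tz, rx, ry, rz
```

Emit:
carry_out:
  plan:
    - {"tx": 24.6,"ty": -32.6,"tz": 0,"rx": 0,"ry": 0,"rz": 0.033}
    - {"tx": 24.6,"ty": -32.6,"tz": 0,"rx": 0,"ry": 0,"rz": 0.033}
    - {"tx": 24.6,"ty": -32.6,"tz": 0,"rx": 0,"ry": 0,"rz": 0.033}
    - {"tx": 24.6,"ty": -32.6,"tz": 0,"rx": 0,"ry": 0,"rz": 0.033}
    - {"tx": 24.6,"ty": -32.6,"tz": 0,"rx": 0,"ry": 0,"rz": 0.033}
    - {"tx": 24.6,"ty": -32.6,"tz": 0,"rx": 0,"ry": 0,"rz": 0.033}
    - {"tx": 24.6,"ty": -32.6,"tz": 0,"rx": 0,"ry": 0,"rz": 0.033}
    - {"tx": 24.6,"ty": -32.6,"tz": 0,"rx": 0,"ry": 0,"rz": 0.033}
  gripper: 1

```text
time: 0.95
tool_pos: [342.9, 242.2, 226.7]
tcp_rot: [3.141, -0.0, 3.126]
contact_force: [0.9, 1.2, 0.3]
grip_width: 32.4
finger_force: 0.0
```

Emit:
carry_out:
  plan:
    - {"tx": 24.6,"ty": -32.6,"tz": 0,"rx": 0,"ry": 0,"rz": 0.033}
    - {"tx": 24.6,"ty": -32.6,"tz": 0,"rx": 0,"ry": 0,"rz": 0.033}
    - {"tx": 24.6,"ty": -32.6,"tz": 0,"rx": 0,"ry": 0,"rz": 0.033}
    - {"tx": 24.6,"ty": -32.6,"tz": 0,"rx": 0,"ry": 0,"rz": 0.033}
    - {"tx": 24.6,"ty": -32.6,"tz": 0,"rx": 0,"ry": 0,"rz": 0.033}
    - {"tx": 24.6,"ty": -32.6,"tz": 0,"rx": 0,"ry": 0,"rz": 0.033}
    - {"tx": 24.6,"ty": -32.6,"tz": 0,"rx": 0,"ry": 0,"rz": 0.033}
    - {"tx": 24.6,"ty": -32.6,"tz": 0,"rx": 0,"ry": 0,"rz": 0.033}
    - {"tx": 0,"ty": 0,"tz": 0,"rx": 0,"ry": 0,"rz": 0}
    - {"tx": 0,"ty": 0,"tz": 0,"rx": 0,"ry": 0,"rz": 0}
    - {"tx": 0,"ty": 0,"tz": 0,"rx": 0,"ry": 0,"rz": 0}

```text
time: 2.05
tool_pos: [538.4, -16.4, 226.5]
tcp_rot: [3.141, -0.001, -2.894]
contact_force: [-1.1, 0.1, -0.3]
grip_width: 0.2
finger_force: 0.0
```

Emit:
carry_out:
  plan:
    - {"tx": 0,"ty": 0,"tz": -18,"rx": 0,"ry": 0,"rz": 0}
    - {"tx": 0,"ty": 0,"tz": -18,"rx": 0,"ry": 0,"rz": 0}
    - {"tx": 0,"ty": 0,"tz": -18,"rx": 0,"ry": 0,"rz": 0}
    - {"tx": 0,"ty": 0,"tz": -18,"rx": 0,"ry": 0,"rz": 0}
    - {"tx": 0,"ty": 0,"tz": -10,"rx": 0,"ry": 0,"rz": 0}
    - {"tx": 0,"ty": 0,"tz": -6,"rx": 0,"ry": 0,"rz": 0}
    - {"tx": 0,"ty": 0,"tz": 0,"rx": 0,"ry": 0,"rz": 0}
    - {"tx": 0,"ty": 0,"tz": 0,"rx": 0,"ry": 0,"rz": 0}
    - {"tx": 0,"ty": 0,"tz": 0,"rx": 0,"ry": 0,"rz": 0}

```text
time: 2.95
tool_pos: [539.5, -17.2, 139.6]
tcp_rot: [-3.141, 0.001, -2.894]
contact_force: [0.3, 0.8, 0.5]
grip_width: 0.7
finger_force: 0.0
```

```bash
python3 -c "
from h import *
o=bot.get_obs();print(o['tool_pos'],o['contact_force'],o['grip_width'])
im=bot.capture('scene')
cv2.imwrite('pics/s1.png',cv2.resize(im[180:300,200:360],None,fx=5,fy=5,interpolation=cv2.INTER_CUBIC)[:,:,::-1])"
```

```text
[539.53812269 -17.17046904 139.56277115] [0.34963657 0.83842986 0.48107825] 0.7336749271640003
```

View pics/s1.png

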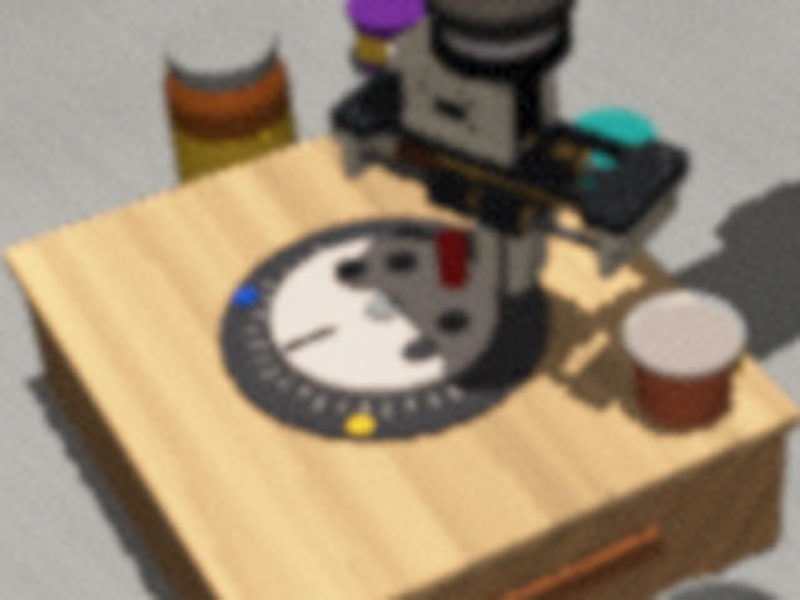

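The scene crop shows the closed fingertip low beside the red peg (452,258), on its +y side, with the yellow dot at (360,425) and the tub clear. Now I push along (0.242,-0.970).

Emit:
carry_out:
  plan:
    - {"tx": 0.7,"ty": -2.9,"tz": 0,"rx": 0,"ry": 0,"rz": 0}
    - {"tx": 0.7,"ty": -2.9,"tz": 0,"rx": 0,"ry": 0,"rz": 0}
    - {"tx": 0.7,"ty": -2.9,"tz": 0,"rx": 0,"ry": 0,"rz": 0}
    - {"tx": 0.7,"ty": -2.9,"tz": 0,"rx": 0,"ry": 0,"rz": 0}
    - {"tx": 0.7,"ty": -2.9,"tz": 0,"rx": 0,"ry": 0,"rz": 0}
    - {"tx": 0.7,"ty": -2.9,"tz": 0,"rx": 0,"ry": 0,"rz": 0}
    - {"tx": 0.7,"ty": -2.9,"tz": 0,"rx": 0,"ry": 0,"rz": 0}
    - {"tx": 0.7,"ty": -2.9,"tz": 0,"rx": 0,"ry": 0,"rz": 0}
    - {"tx": 0,"ty": 0,"tz": 0,"rx": 0,"ry": 0,"rz": 0}

```text
time: 3.9
tool_pos: [543.3, -39.8, 138.2]
tcp_rot: [3.139, -0.003, -2.895]
contact_force: [-4.4, 3.9, -0.1]
grip_width: 0.1
finger_force: 2.0
```

Emit:
carry_out:
  plan:
    - {"tx": 0.7,"ty": -2.9,"tz": 0,"rx": 0,"ry": 0,"rz": 0}
    - {"tx": 0.7,"ty": -2.9,"tz": 0,"rx": 0,"ry": 0,"rz": 0}
    - {"tx": 0.7,"ty": -2.9,"tz": 0,"rx": 0,"ry": 0,"rz": 0}
    - {"tx": 0.7,"ty": -2.9,"tz": 0,"rx": 0,"ry": 0,"rz": 0}
    - {"tx": 0.7,"ty": -2.9,"tz": 0,"rx": 0,"ry": 0,"rz": 0}
    - {"tx": 0.7,"ty": -2.9,"tz": 0,"rx": 0,"ry": 0,"rz": 0}
    - {"tx": 0,"ty": 0,"tz": 0,"rx": 0,"ry": 0,"rz": 0}

```text
time: 4.6
tool_pos: [548.8, -58.0, 138.5]
tcp_rot: [3.141, -0.0, -2.895]
contact_force: [-1.3, 1.9, -0.8]
grip_width: 0.0
finger_force: 1.3
```

```bash
python3 -c "
from h import *
o=bot.get_obs();print(o['tool_pos'],o['contact_force'],o['grip_width'])
look('pics/c1.png')"
```

```text
[548.83101156 -58.0162355  138.54576264] [-1.25190061  1.93924855 -0.84583166] 0.01907447945732047h.py:9: RuntimeWarning: Mean of empty slice.
  ys,xs=np.nonzero(M);return np.array([xs.mean(),ys.mean()]),len(xs)
  ret = ret.dtype.type(ret / rcount)
```

View pics/c1.png

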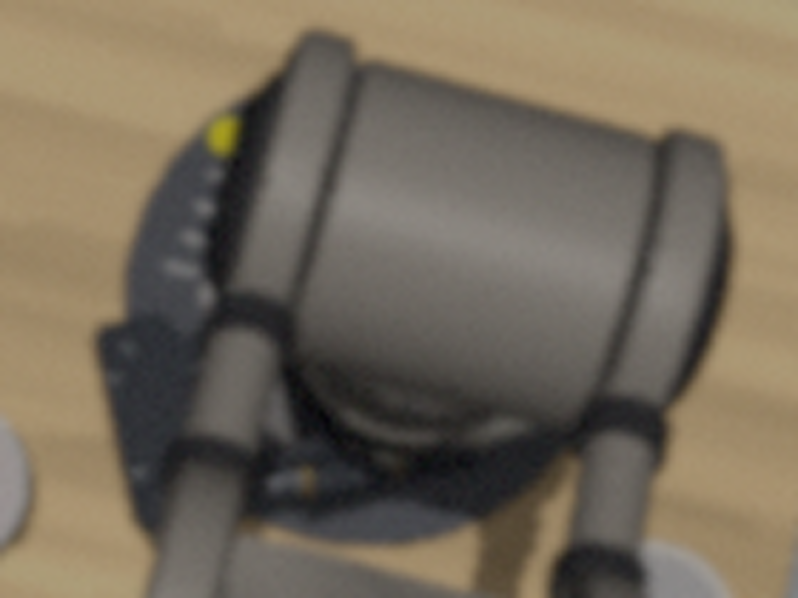

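The arm hides the disc from above, so I use the scene camera for the close checks. From the geometry, about 13 mm remain; I push 10 more.

Emit:
carry_out:
  plan:
    - {"tx": 0.5,"ty": -1.9,"tz": 0,"rx": 0,"ry": 0,"rz": 0}
    - {"tx": 0.5,"ty": -1.9,"tz": 0,"rx": 0,"ry": 0,"rz": 0}
    - {"tx": 0.5,"ty": -1.9,"tz": 0,"rx": 0,"ry": 0,"rz": 0}
    - {"tx": 0.5,"ty": -1.9,"tz": 0,"rx": 0,"ry": 0,"rz": 0}
    - {"tx": 0.5,"ty": -1.9,"tz": 0,"rx": 0,"ry": 0,"rz": 0}
    - {"tx": 0,"ty": 0,"tz": 0,"rx": 0,"ry": 0,"rz": 0}
    - {"tx": 0,"ty": 0,"tz": 0,"rx": 0,"ry": 0,"rz": 0}

```text
time: 5.35
tool_pos: [551.7, -67.5, 138.9]
tcp_rot: [-3.141, 0.001, -2.894]
contact_force: [1.0, 1.5, -1.9]
grip_width: 0.3
finger_force: 0.9
```

```bash
python3 -c "
from h import *
im=bot.capture('scene')
cv2.imwrite('pics/s2.png',cv2.resize(im[215:275,235:315],None,fx=10,fy=10,interpolation=cv2.INTER_CUBIC)[:,:,::-1])"
```

```text
(no output)
```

View pics/s2.png

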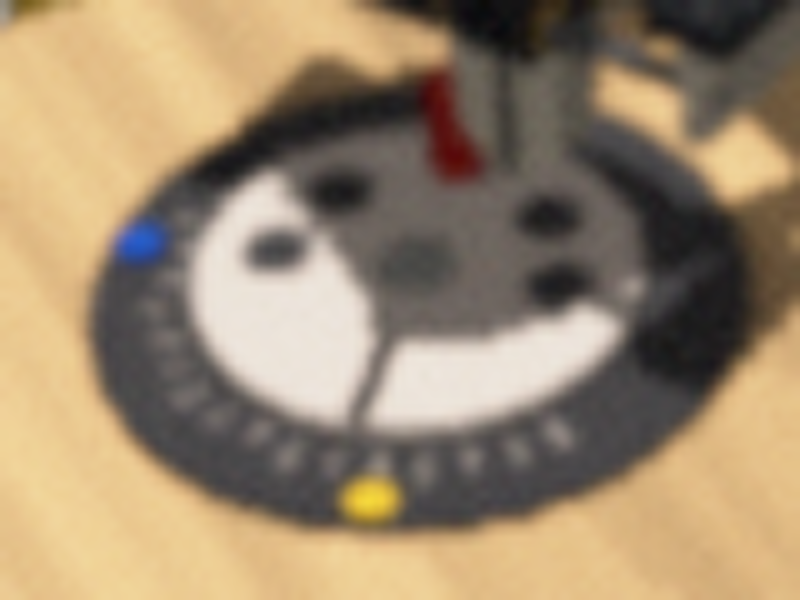

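The index tip is at (357,428), its inner end at (385,345), the yellow dot at (371,499) and the blue dot at (142,241). The line is still several degrees short, so I compute the rest.

Run:
```python
from h import *
w=lambda p,z:ray("scene",(235+(p[0]+.5)/10-.5,215+(p[1]+.5)/10-.5),z)[:2]
y,b=w((371,499),116),w((142,241),116)
d=(y-b)/np.linalg.norm(y-b);x=np.array([d[1],-d[0]])
A=(y+b)/2-x*86*np.cos(np.radians(50))
ang=lambda v:np.degrees(np.arctan2(v[1],v[0]))
i0,i1=w((385,345),125),w((357,428),125)
print(y,b,np.linalg.norm(y-b),A,np.linalg.norm(i1-A),"line",ang(i1-i0),ang(i1-A),"yel",ang(y-A))
o=bot.get_obs();print(o['tool_pos'])
r=np.array([-.970,-.242])
```

```text
[662.38597103 -10.5265003 ] [ 641.80630623 -140.61400075] 131.70527847387734 [597.49542284 -66.9324919 ] 68.01459521155901 line 37.45721277929256 35.758254191319075 yel 40.99874199110786
[551.70085447 -67.5070295  138.901836  ]
```

Emit:
carry_out:
  plan:
    - {"tx": 0.3,"ty": -1.1,"tz": 0,"rx": 0,"ry": 0,"rz": 0}
    - {"tx": 0.3,"ty": -1.1,"tz": 0,"rx": 0,"ry": 0,"rz": 0}
    - {"tx": 0.2,"ty": -1.1,"tz": 0,"rx": 0,"ry": 0,"rz": 0}
    - {"tx": 0,"ty": 0,"tz": 0,"rx": 0,"ry": 0,"rz": 0}
    - {"tx": 0,"ty": 0,"tz": 0,"rx": 0,"ry": 0,"rz": 0}
    - {"tx": 0,"ty": 0,"tz": 0,"rx": 0,"ry": 0,"rz": 0}

```text
time: 6.0
tool_pos: [552.4, -70.6, 138.9]
tcp_rot: [-3.141, 0.0, -2.894]
contact_force: [1.9, 3.7, -1.0]
grip_width: 0.2
finger_force: 1.6
```

```bash
python3 -c "
from h import *
im=bot.capture('scene')
cv2.imwrite('pics/s3.png',cv2.resize(im[215:275,235:315],None,fx=10,fy=10,interpolation=cv2.INTER_CUBIC)[:,:,::-1])"
```

```text
(no output)
```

View pics/s3.png

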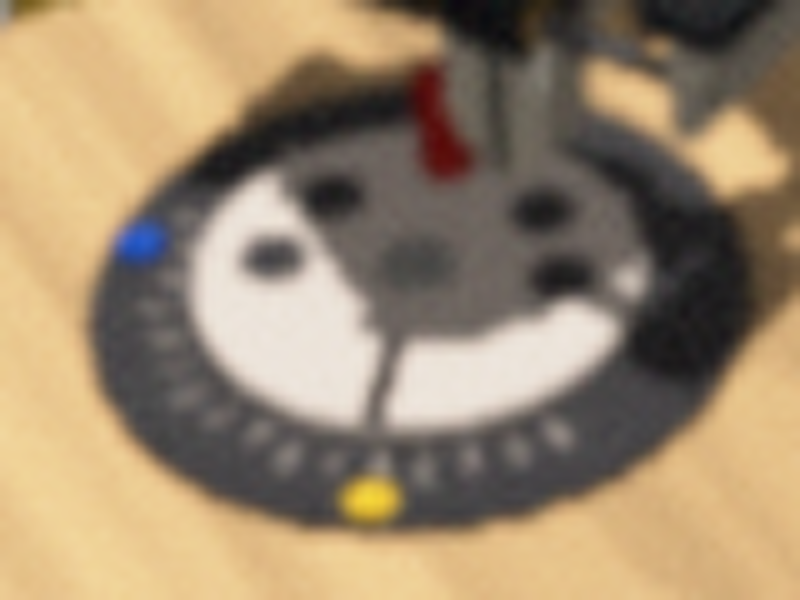

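The index tip is now at (377,428) and points at the yellow dot (371,499), allowing for the 9 mm step down. I back off, rise, and move clear for a top view.

Emit:
carry_out:
  plan:
    - {"tx": -0.7,"ty": 2.9,"tz": 0,"rx": 0,"ry": 0,"rz": 0}
    - {"tx": -1.5,"ty": 5.8,"tz": 0,"rx": 0,"ry": 0,"rz": 0}
    - {"tx": -2.5,"ty": 9.7,"tz": 0,"rx": 0,"ry": 0,"rz": 0}
    - {"tx": -2.5,"ty": 9.7,"tz": 0,"rx": 0,"ry": 0,"rz": 0}
    - {"tx": 0,"ty": 0,"tz": 20,"rx": 0,"ry": 0,"rz": 0}
    - {"tx": 0,"ty": 0,"tz": 30,"rx": 0,"ry": 0,"rz": 0}
    - {"tx": 0,"ty": 0,"tz": 30,"rx": 0,"ry": 0,"rz": 0}
    - {"tx": -20,"ty": 30,"tz": 10,"rx": 0,"ry": 0,"rz": 0}
    - {"tx": -20,"ty": 30,"tz": 0,"rx": 0,"ry": 0,"rz": 0}
    - {"tx": -20,"ty": 30,"tz": 0,"rx": 0,"ry": 0,"rz": 0}
    - {"tx": -20,"ty": 30,"tz": 0,"rx": 0,"ry": 0,"rz": 0}
    - {"tx": -20,"ty": 30,"tz": 0,"rx": 0,"ry": 0,"rz": 0}

```text
time: 7.25
tool_pos: [443.5, 109.1, 228.9]
tcp_rot: [-3.142, 0.0, -2.894]
contact_force: [0.5, 0.3, 0.6]
grip_width: 0.6
finger_force: 0.0
```

Emit:
carry_out:
  plan:
    - {"tx": -20,"ty": 30,"tz": 0,"rx": 0,"ry": 0,"rz": 0}
    - {"tx": -20,"ty": 30,"tz": 0,"rx": 0,"ry": 0,"rz": 0}
    - {"tx": -20,"ty": 30,"tz": 0,"rx": 0,"ry": 0,"rz": 0}
    - {"tx": 0,"ty": 30,"tz": 0,"rx": 0,"ry": 0,"rz": 0}
    - {"tx": 0,"ty": 30,"tz": 0,"rx": 0,"ry": 0,"rz": 0}
    - {"tx": 0,"ty": 0,"tz": 0,"rx": 0,"ry": 0,"rz": 0}
    - {"tx": 0,"ty": 0,"tz": 0,"rx": 0,"ry": 0,"rz": 0}

```text
time: 7.95
tool_pos: [384.2, 257.9, 228.6]
tcp_rot: [-3.141, -0.0, -2.892]
contact_force: [0.7, -0.7, -0.5]
grip_width: 0.6
finger_force: 0.0
```

```bash
python3 -c "
from h import *
print(look('pics/c2.png'))"
```

```text
{'peg': (array([383.6, 216.7]), 31, array([558.8, -94.1])), 'yel': (array([344.4, 173.4]), 15, array([661.1, -10.6])), 'blue': (array([402.5, 183.9]), 33, array([ 641.1, -140.5]))}
```

View pics/c2.png

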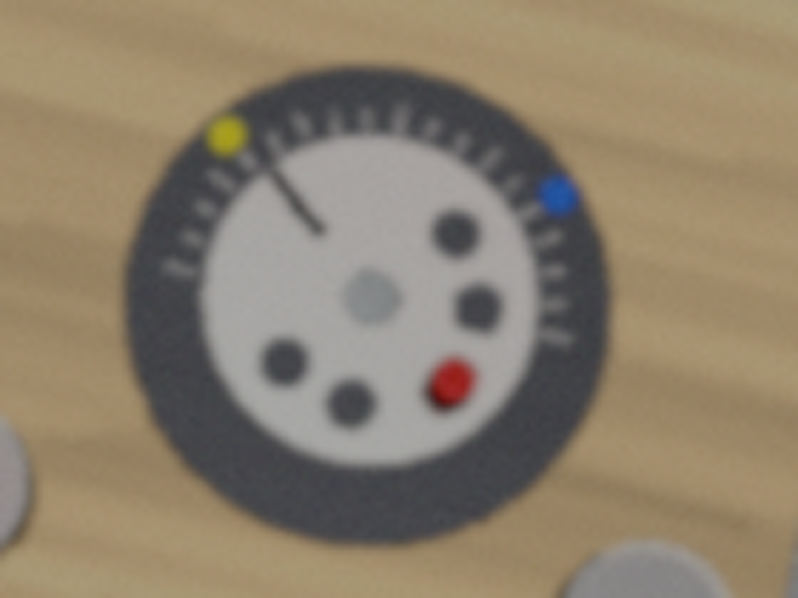

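The yellow dot is at (228,135), the index line runs from (322,234) to (268,163), and the peg is at (453,381). I compute the offset with the height difference included.

Run:
```python
from h import *
w=lambda p,z:ray("top",cr(p),z)[:2]
y,b=w((228,135),116),w((558,194),116)
d=(y-b)/np.linalg.norm(y-b);x=np.array([d[1],-d[0]])
ang=lambda v:np.degrees(np.arctan2(v[1],v[0]))
i0,i1=w((322,234),125),w((268,163),125);p=w((453,381),159)
for A in ((y+b)/2-x*86*np.cos(np.radians(50)),w((371,300),125)):
    print(A,"line",ang(i1-i0),ang(i1-A),"yel",ang(y-A),"peg+180",ang(A-p),np.linalg.norm(i1-A))
# template model-free: darkness along the line at sub-pixel
g=cv2.cvtColor(bot.capture("top"),cv2.COLOR_RGB2GRAY).astype(np.float32)
m=bot.camera_model("top");K,R,t=m["camera_matrix"],m["R"],np.array(m["t"])
for A in ((y+b)/2-x*86*np.cos(np.radians(50)),w((371,300),125)):
    th=np.radians(np.arange(25,55,.5));rr=np.arange(38,59,1.)
    P=np.stack([A[0]+rr*np.cos(th)[:,None],A[1]+rr*np.sin(th)[:,None],np.full((len(th),len(rr)),125.)],-1)
    c=P@R.T+t; q=(c/c[...,2:])@K.T
    v=cv2.remap(g,q[...,0].astype(np.float32),q[...,1].astype(np.float32),cv2.INTER_CUBIC).mean(1)
    k=np.clip(np.median(v)-8-v,0,None);print("dark dir",np.degrees((k*th).sum()/k.sum()))
```

```text
[596.9278291  -67.54830555] line 38.12826736773185 38.604778280675724 yel 41.24657383551835 peg+180 36.240609488822436 66.03186478009727
[595.78117108 -67.27685602] line 38.12826736773185 37.808730269806176 yel 40.60991769686871 peg+180 37.36711889578911 66.76501616709233
dark dir 39.66578680566567
dark dir 38.529032804797076
```

The line is about 2.3° short, inside tolerance but with little margin. I go back and nudge about 1.7 mm beyond the last push position.

Emit:
carry_out:
  plan:
    - {"tx": 17.9,"ty": -33.4,"tz": 0,"rx": 0,"ry": 0,"rz": 0}
    - {"tx": 17.9,"ty": -33.4,"tz": 0,"rx": 0,"ry": 0,"rz": 0}
    - {"tx": 17.9,"ty": -33.4,"tz": 0,"rx": 0,"ry": 0,"rz": 0}
    - {"tx": 17.9,"ty": -33.4,"tz": 0,"rx": 0,"ry": 0,"rz": 0}
    - {"tx": 17.9,"ty": -33.4,"tz": 0,"rx": 0,"ry": 0,"rz": 0}
    - {"tx": 17.9,"ty": -33.4,"tz": 0,"rx": 0,"ry": 0,"rz": 0}
    - {"tx": 17.9,"ty": -33.4,"tz": 0,"rx": 0,"ry": 0,"rz": 0}
    - {"tx": 17.9,"ty": -33.4,"tz": 0,"rx": 0,"ry": 0,"rz": 0}
    - {"tx": 17.9,"ty": -33.4,"tz": 0,"rx": 0,"ry": 0,"rz": 0}
    - {"tx": 0,"ty": 0,"tz": 0,"rx": 0,"ry": 0,"rz": 0}
    - {"tx": 0,"ty": 0,"tz": 0,"rx": 0,"ry": 0,"rz": 0}

```text
time: 9.15
tool_pos: [545.5, -44.3, 228.4]
tcp_rot: [3.141, -0.001, -2.898]
contact_force: [-0.4, -0.3, 0.2]
grip_width: 0.5
finger_force: 0.0
```

Emit:
carry_out:
  plan:
    - {"tx": 0,"ty": 0,"tz": -18,"rx": 0,"ry": 0,"rz": 0}
    - {"tx": 0,"ty": 0,"tz": -18,"rx": 0,"ry": 0,"rz": 0}
    - {"tx": 0,"ty": 0,"tz": -18,"rx": 0,"ry": 0,"rz": 0}
    - {"tx": 0,"ty": 0,"tz": -18,"rx": 0,"ry": 0,"rz": 0}
    - {"tx": 0,"ty": 0,"tz": -10,"rx": 0,"ry": 0,"rz": 0}
    - {"tx": 0,"ty": 0,"tz": -7,"rx": 0,"ry": 0,"rz": 0}
    - {"tx": 0,"ty": 0,"tz": 0,"rx": 0,"ry": 0,"rz": 0}
    - {"tx": 0,"ty": 0,"tz": 0,"rx": 0,"ry": 0,"rz": 0}
    - {"tx": 0,"ty": 0,"tz": 0,"rx": 0,"ry": 0,"rz": 0}

```text
time: 10.05
tool_pos: [546.5, -43.1, 140.6]
tcp_rot: [-3.141, 0.001, -2.894]
contact_force: [-0.1, -0.6, -0.2]
grip_width: 0.8
finger_force: 0.0
```

Emit:
carry_out:
  plan:
    - {"tx": 1.0,"ty": -3.9,"tz": 0,"rx": 0,"ry": 0,"rz": 0}
    - {"tx": 1.0,"ty": -3.9,"tz": 0,"rx": 0,"ry": 0,"rz": 0}
    - {"tx": 1.0,"ty": -3.9,"tz": 0,"rx": 0,"ry": 0,"rz": 0}
    - {"tx": 1.0,"ty": -3.9,"tz": 0,"rx": 0,"ry": 0,"rz": 0}
    - {"tx": 1.0,"ty": -3.9,"tz": 0,"rx": 0,"ry": 0,"rz": 0}
    - {"tx": 1.0,"ty": -3.9,"tz": 0,"rx": 0,"ry": 0,"rz": 0}
    - {"tx": 0.5,"ty": -1.9,"tz": 0,"rx": 0,"ry": 0,"rz": 0}
    - {"tx": 0.4,"ty": -1.5,"tz": 0,"rx": 0,"ry": 0,"rz": 0}
    - {"tx": 0,"ty": 0,"tz": 0,"rx": 0,"ry": 0,"rz": 0}
    - {"tx": 0,"ty": 0,"tz": 0,"rx": 0,"ry": 0,"rz": 0}
    - {"tx": 0,"ty": 0,"tz": 0,"rx": 0,"ry": 0,"rz": 0}

```text
time: 11.15
tool_pos: [553.0, -69.7, 139.8]
tcp_rot: [3.142, 0.0, -2.894]
contact_force: [0.2, -0.3, 0.1]
grip_width: 0.2
finger_force: 0.0
```

Emit:
carry_out:
  plan:
    - {"tx": 0.3,"ty": -1.2,"tz": 0,"rx": 0,"ry": 0,"rz": 0}
    - {"tx": 0.3,"ty": -1.2,"tz": 0,"rx": 0,"ry": 0,"rz": 0}
    - {"tx": 0,"ty": 0,"tz": 0,"rx": 0,"ry": 0,"rz": 0}
    - {"tx": 0,"ty": 0,"tz": 0,"rx": 0,"ry": 0,"rz": 0}
    - {"tx": 0,"ty": 0,"tz": 0,"rx": 0,"ry": 0,"rz": 0}

```text
time: 11.65
tool_pos: [553.7, -71.9, 139.7]
tcp_rot: [3.141, 0.0, -2.894]
contact_force: [1.3, 4.4, -0.7]
grip_width: 0.5
finger_force: 1.9
```

Emit:
carry_out:
  plan:
    - {"tx": -0.7,"ty": 2.9,"tz": 0,"rx": 0,"ry": 0,"rz": 0}
    - {"tx": -1.5,"ty": 5.8,"tz": 0,"rx": 0,"ry": 0,"rz": 0}
    - {"tx": -2.5,"ty": 9.7,"tz": 0,"rx": 0,"ry": 0,"rz": 0}
    - {"tx": -2.5,"ty": 9.7,"tz": 0,"rx": 0,"ry": 0,"rz": 0}
    - {"tx": 0,"ty": 0,"tz": 20,"rx": 0,"ry": 0,"rz": 0}
    - {"tx": 0,"ty": 0,"tz": 30,"rx": 0,"ry": 0,"rz": 0}
    - {"tx": 0,"ty": 0,"tz": 30,"rx": 0,"ry": 0,"rz": 0}
    - {"tx": -20,"ty": 30,"tz": 10,"rx": 0,"ry": 0,"rz": 0}
    - {"tx": -20,"ty": 30,"tz": 0,"rx": 0,"ry": 0,"rz": 0}
    - {"tx": -20,"ty": 30,"tz": 0,"rx": 0,"ry": 0,"rz": 0}
    - {"tx": -20,"ty": 30,"tz": 0,"rx": 0,"ry": 0,"rz": 0}
    - {"tx": -20,"ty": 30,"tz": 0,"rx": 0,"ry": 0,"rz": 0}

```text
time: 12.85
tool_pos: [445.0, 107.3, 229.9]
tcp_rot: [-3.141, 0.0, -2.894]
contact_force: [-0.2, 0.6, 0.5]
grip_width: 0.5
finger_force: 0.0
```

Emit:
carry_out:
  plan:
    - {"tx": -20,"ty": 30,"tz": 0,"rx": 0,"ry": 0,"rz": 0}
    - {"tx": -20,"ty": 30,"tz": 0,"rx": 0,"ry": 0,"rz": 0}
    - {"tx": -20,"ty": 30,"tz": 0,"rx": 0,"ry": 0,"rz": 0}
    - {"tx": 0,"ty": 30,"tz": 0,"rx": 0,"ry": 0,"rz": 0}
    - {"tx": 0,"ty": 30,"tz": 0,"rx": 0,"ry": 0,"rz": 0}
    - {"tx": 0,"ty": 0,"tz": 0,"rx": 0,"ry": 0,"rz": 0}
    - {"tx": 0,"ty": 0,"tz": 0,"rx": 0,"ry": 0,"rz": 0}

```text
time: 13.55
tool_pos: [385.7, 256.2, 229.6]
tcp_rot: [-3.141, -0.0, -2.892]
contact_force: [0.3, 0.1, -0.4]
grip_width: 0.7
finger_force: 0.0
```

Run:
```python
from h import *
print(look('pics/c3.png'))
w=lambda p,z:ray("top",cr(p),z)[:2]
g=cv2.cvtColor(bot.capture("top"),cv2.COLOR_RGB2GRAY).astype(np.float32)
m=bot.camera_model("top");K,R,t=m["camera_matrix"],m["R"],np.array(m["t"])
for A in (np.array([596.93,-67.55]),w((371,300),125)):
    th=np.radians(np.arange(25,57,.5));rr=np.arange(38,59,1.)
    P=np.stack([A[0]+rr*np.cos(th)[:,None],A[1]+rr*np.sin(th)[:,None],np.full((len(th),len(rr)),125.)],-1)
    c=P@R.T+t; q=(c/c[...,2:])@K.T
    v=cv2.remap(g,q[...,0].astype(np.float32),q[...,1].astype(np.float32),cv2.INTER_CUBIC).mean(1)
    k=np.clip(np.median(v)-8-v,0,None);print("dark dir",np.degrees((k*th).sum()/k.sum()))
```

```text
{'peg': (array([384.3, 216.3]), 30, array([559.8, -95.5])), 'yel': (array([344.4, 173.4]), 15, array([661.1, -10.6])), 'blue': (array([402.4, 183.8]), 32, array([ 641.3, -140.3]))}
dark dir 41.54068235901994
dark dir 40.37335492825272
```

View pics/c3.png

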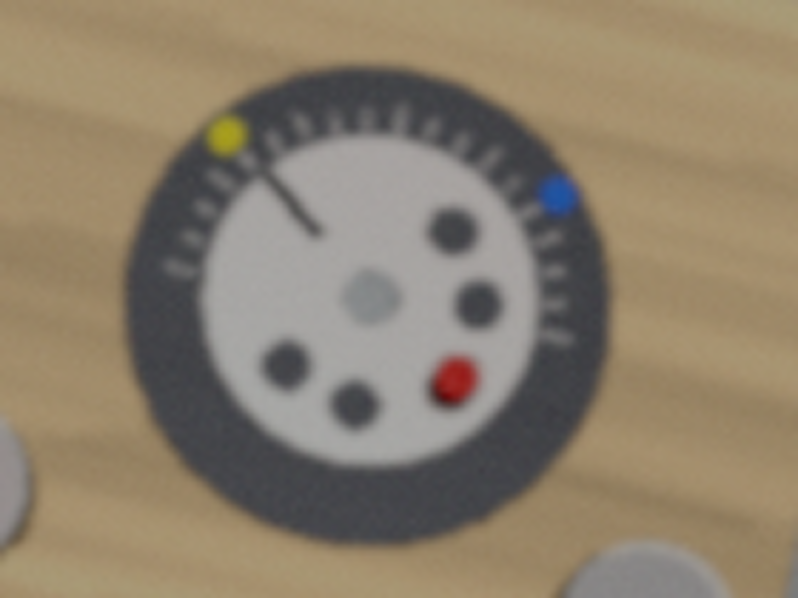

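The line from (318,234) to (264,166) now points at the yellow dot (228,135). It measures 41.5° or 40.4°, depending on the axis estimate, against 41.2° or 40.6° for the dot, so I hand the job in.

```bash
python3 -c "
from plant import bot
print(bot.close_job())"
```

```text
the job is handed in; nothing more can be done
None
```

The vent's index line points at the yellow dot, within about 0.3° by the last top picture. The hand is clear, the tubs showed no shift in the top view (jar and pot not re-measured), and the job is handed in; no verdict was returned.

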